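Make up two air-conditioning repair kits

ROBOT

A 6-joint arm with a two-finger parallel gripper is mounted at the origin on the work surface. World frame = base frame: x ahead of the robot, y to its left, z up, the work surface at z = 0. Lengths are in m, angles in rad, forces in N, time in s.
With the tool pointing down it reaches from about 0.25 to 0.725 m from the base axis. Payload 4 kg.
Tool frame: the origin (TCP) lies on the mounting face of the last link; the fingertips stand 173 mm ahead of it and the grasp point (between the pads) lies 155 mm ahead of it; z points along the fingers, y is the direction in which the jaws open and shut (so a half turn about z gives the same grasp; the last joint's range is limited). The gripper opens to 85 mm and grips with 20 to 120 N. Pads are 22 mm wide; open, the fingers measure 114 mm over their backs; the gripper's body (76 mm by 85 mm) begins 54 mm behind the grasp point. The pads swing forward as they close: fully open they stand 13 mm farther back than shut.
Start: joints at [1.297, 0.241, 0.005, 1.335, 0, 1.571], TCP at [0.135, 0.481, 0.405] pointing down, gripper open.
Joint ranges: [-2.72, 2.72], [-1.05, 1.87], [-1.09, 1.28], [-1.99, 2.15], [-1.42, 1.44], [-3.14, 3.14]. Speed limits (rad/s): [2.79, 2.79, 3.14, 3.14, 3.14, 3.14].

INTERFACE

Orientations are given as a 3x3 rotation matrix whose columns are the frame's x, y, z axes.
In Python, from rig import env, snapshot gives the robot as it stands.
- The arm moves only by the tool drive_tool, never from a script. Its argument "commands" is a list of rows, each a list of 7 numbers: the finger opening in m, from 0 to 0.0854, then the shift along the tool's x, y, z in m, then the turn, a rotation vector about the tool's x, y, z in rad. A call has 1 to 20 rows; each row is the pose to reach, as a shift and turn from the pose measured when the call began, along the tool's axes at that moment; what a row does not reach only later rows make up. A row lasts 1/8 s, in which the tool goes at most 62.5 mm and 10.7 degrees, less where a joint would pass 70% of its speed; a pose out of reach is approached as far as the arm can. A call with a gripper value outside its range is refused whole. The fingers move at their own pace and stop on an object; "squeeze" is the grip in N (left out, the last holds). Time passes only in rows, so rows that repeat a pose let the fingers close. It gives the time, the measured TCP pose, the force and the opening at its end, in the units of the state.
- env.sense(): the state, without advancing time (a new reading comes with each control period).
- snapshot(name): name is "side" or "top" or "wrist"; returns a dict with "frame" (384x512x3 uint8, blue, green, red), "K" (3x3 intrinsics, pixels), "R" (3x3) and "t" (3): a world point X has camera coordinates R X + t. Camera axes: x right, y down, z forward; pixel columns grow to the right and rows downward; lengths in m; the calibration is good to about 2 mm. The wrist camera is an equidistant fisheye: a pixel r from the principal point sees the ray r / f radians off the axis. A picture is of the moment at which its call begins. There is no depth.
- env.job_done(): hands the job in, once; it reports no verdict.
The state is a dict: "time": time; "qpos": joint angles; "dq": joint speeds; "tau": joint torques, N m; "position": TCP position; "eef_rot": TCP orientation; "ft_force": force on the tool from outside, world axes, zero at the start; "torque": the same for the moment, N m; "grip_width": opening from 0.0 (shut) to 1.0 (fully open).
Only numpy, scipy, OpenCV 4.12 (cv2) and the standard library are available. Lean on these libraries where they do the work, as an engineer would, in place of code of your own. Each camera call takes 0.05 s, during which the arm holds its last target. There are 200 camera calls.

TASK

Make up two repair kits from the stock standing on the beige mat. Complete the green tray first: red-capped sensor in its black foam pocket, and the valve block and the orange plug side by side in its long bare pocket; only then touch the yellow tray's parts and put the blue-capped sensor in its black foam pocket and the black filter cartridge in its long pocket. Everything stands upright flat on the tray floors and is let go, and the white-capped sensor and the oil jar stay where they are.

Things in the scene. Friction and masses are not known exactly. Their poses are not given: they have to be found in the camera images.
- red_sensor: Red-capped sensor, 52 mm tall, standing: six-sided brass body 30 mm across corners and 20 mm high, steel neck, and from 24 mm up to the top a round red cap 30 mm in diameter; 80 g. Origin: centre of the underside, z up its axis. For the green tray.
- blue_sensor: Blue-capped sensor, 52 mm tall, standing: six-sided brass body 30 mm across corners and 20 mm high, steel neck, and from 24 mm up to the top a round blue cap 30 mm in diameter; 80 g. Origin: centre of the underside, z up its axis. For the yellow tray.
- white_sensor: White-capped sensor, 52 mm tall, standing: six-sided brass body 30 mm across corners and 20 mm high, steel neck, and from 24 mm up to the top a round white cap 30 mm in diameter; 80 g. Origin: centre of the underside, z up its axis. In neither kit: it stays in the stock.
- valve_block: Valve block: plain aluminium block 36 (x) x 30 (y) x 50 mm (z) with a brass stub 20 mm in diameter and 8 mm high on its top (58 mm tall in all) and dark ports in its y faces, standing upright; about 150 g. Origin: centre of the underside, z up. For the green tray.
- orange_plug: Orange connector plug: 34 (x) x 28 (y) mm in plan up to 36 mm high, then 30 x 26 mm up to its top at 48 mm, with two black sockets in the top, standing upright; about 50 g. Origin: centre of the underside, z up. For the green tray.
- filter: Filter cartridge: black cylinder 38 mm in diameter and 66 mm high with two thin steel bands and a copper stub 18 mm in diameter and 8 mm high on top (74 mm tall in all), standing upright; about 170 g. Origin: centre of the underside, z up. For the yellow tray.
- green_tray: Green tray, 212 (x) x 78 (y) mm outside, rim 16 mm high, fixed; floor 4 mm thick. Origin: centre of the underside, z up. A 3 mm wall at x = 37 to 40 mm divides it. Black foam pocket: 58 x 62 mm inside, centre x = +69, y = 0. Long bare pocket (aluminium floor): 135 x 62 mm inside, x = -98 to +37, y = 0. It lies left or right of the stock at any yaw.
- yellow_tray: Yellow tray, 212 (x) x 78 (y) mm outside, rim 16 mm high, fixed; floor 4 mm thick. Origin: centre of the underside, z up. A 3 mm wall at x = 37 to 40 mm divides it. Black foam pocket: 58 x 62 mm inside, centre x = +69, y = 0. Long bare pocket (aluminium floor): 135 x 62 mm inside, x = -98 to +37, y = 0. It lies left or right of the stock at any yaw.
- oil_jar: Bystander: amber oil jar 52 mm in diameter and 70 mm tall with a paper label and a broad white screw cap, standing just beyond the stock. Origin: centre of the underside. Leave it alone.

How it is judged:
By the outcome, as a careful person would: the job done as asked, in the order asked, and still so for the second after the job is handed in, with the robot touching nothing.
It also fails if it takes over 128 s, if anything falls off the work surface, if the arm or the gripper's body presses on something with over 40 N, if the wrist force passes 120 N, or if a joint passes its speed limit or range.

## Working session

There is one attempt and no reset: what is moved stays moved. The work goes in short steps, Python scripts to look and compute and a tool call to move; the robot and the scene stay as the last step left them, time stands still between calls to the robot, and variables do not carry over. Pictures are saved under pics/ and viewed, about 12 in all and at most 16, crops included, and the job is handed in when it is done.

Besides the shell and the picture viewer there is one more tool, called after "Emit:" as name(argument=value, ...) on one line, values as JSON. drive_tool: Moves the arm, as the interface text tells. Its arguments: {"type":"object","properties":{"commands":{"type":"array","items":{"type":"array","items":{"type":"number"}}},"squeeze":{"type":"number"}},"required":["commands"]}

```bash
mkdir -p pics; ls; python3 - <<'E'
from rig import env,snapshot
import cv2,numpy as np
s=env.sense();print({k:np.round(v,3).tolist() for k,v in s.items()})
for n in("top","side","wrist"):
    d=snapshot(n);cv2.imwrite(f"pics/{n}0.png",d["frame"]);np.savez(f"{n}0.npz",**d);print(n,d["K"].tolist(),np.round(d["R"],4).tolist(),np.round(d["t"],4).tolist(), (-d["R"].T@d["t"]).round(3))
a=[cv2.imread(f"pics/{n}0.png") for n in("top","side")]
E
```

```text
pics
{'time': 0.0, 'qpos': [1.297, 0.241, 0.004, 1.335, 0.0, 1.571], 'dq': [-0.0, -0.001, -0.001, -0.001, -0.002, -0.002], 'tau': [0.001, -37.232, 25.241, 0.017, 0.0, 0.0], 'position': [0.135, 0.481, 0.404], 'eef_rot': [[-0.963, 0.27, -0.001], [0.27, 0.963, -0.002], [0.0, -0.002, -1.0]], 'ft_force': [0.176, -0.048, -0.146], 'torque': [-0.003, 0.016, -0.019], 'grip_width': 1.005}
top [[408.9647821153681, 0.0, 254.0653642011759], [0.0, 408.9647821153681, 189.4676223916794], [0.0, 0.0, 1.0]] [[-0.0252, -0.9996, -0.009], [-0.9903, 0.0262, -0.1362], [0.1364, 0.0055, -0.9906]] [0.0386, 0.5676, 0.8816] [0.443 0.019 0.951]
side [[442.513824191336, 0.0, 261.0867500787651], [0.0, 442.513824191336, 188.67917567698794], [0.0, 0.0, 1.0]] [[-0.9053, -0.4247, -0.0078], [-0.3101, 0.6732, -0.6713], [0.2903, -0.6053, -0.7412]] [0.5237, 0.2114, 0.8599] [0.29  0.601 0.783]
wrist [[297.3186396354542, 0.0, 254.9513703261717], [0.0, 297.3186396354542, 195.56669272043536], [0.0, 0.0, 1.0]] [[0.2711, 0.9625, -0.003], [0.9201, -0.2582, 0.2946], [0.2828, -0.0826, -0.9556]] [-0.4983, -0.0385, 0.3801] [0.063 0.501 0.373]
```

View pics/top0.png

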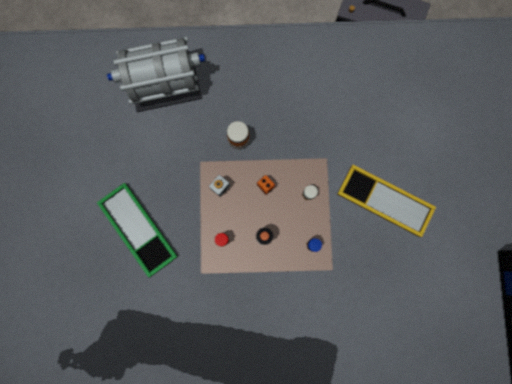

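View pics/side0.png

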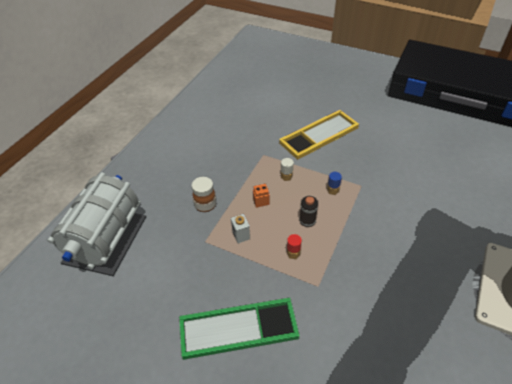

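```bash
cat > h.py <<'E'
import numpy as np,cv2
def rays(d,px,fish=False):
    K=d["K"];p=np.atleast_2d(px).astype(float);v=(p-K[:2,2])/K[0,0]
    if fish:
        r=np.linalg.norm(v,axis=1,keepdims=True)+1e-9;v=np.c_[v/r*np.sin(r),np.cos(r)]
    else: v=np.c_[v,np.ones(len(v))]
    return v@d["R"], -d["R"].T@d["t"]
def toplane(d,px,z,fish=False):
    v,c=rays(d,px,fish);return (c+v*((z-c[2])/v[:,2])[:,None])[:,:2]
def proj(d,X):
    c=np.atleast_2d(X)@d["R"].T+d["t"];return c[:,:2]/c[:,2:]*d["K"][0,0]+d["K"][:2,2]
def tri(ds,pxs):
    A=np.zeros((3,3));b=np.zeros(3)
    for d,p in zip(ds,pxs):
        v,c=rays(d,p);v=v[0]/np.linalg.norm(v);P=np.eye(3)-np.outer(v,v);A+=P;b+=P@c
    return np.linalg.solve(A,b)
RNG={"red":[(0,150,90),(6,255,255)],"blue":[(112,150,60),(125,255,255)],"green":[(50,120,60),(75,255,255)],"yellow":[(20,150,100),(30,255,255)],"orange":[(7,190,120),(16,255,255)]}
def mask(im,c):
    return cv2.inRange(cv2.cvtColor(im,cv2.COLOR_BGR2HSV),*map(np.array,RNG[c]))
def blobs(im,c,amin=25):
    cs,_=cv2.findContours(mask(im,c),cv2.RETR_EXTERNAL,cv2.CHAIN_APPROX_NONE)
    return sorted([k for k in cs if cv2.contourArea(k)>amin],key=cv2.contourArea,reverse=True)
E
python3 - <<'E'
from h import *
T,S=[dict(np.load(f"{n}0.npz")) for n in("top","side")]
for c in RNG:
    for n,d in(("top",T),("side",S)):
        for k in blobs(d["frame"],c,20):
            r=cv2.minAreaRect(k);m=k[:,0].mean(0)
            print(c,n,np.round(m,1),cv2.contourArea(k),np.round(r[1],1),round(r[2],1))
            if c in("green","yellow") and cv2.contourArea(k)>800:
                w=toplane(d,cv2.boxPoints(r),.016)
                q=cv2.minAreaRect((w*1000).astype(np.float32));print("   tray rim",np.round(q[0],1),np.round(q[1],1),round(q[2],1))
for n,p,z in(("valve",(219,185),.05),("plug",(266,184),.045),("white",(311,191),.05),("filter",(264,236),.066),("red",(222,240),.045),("blue",(315,245),.045),("jar",(238,132),.07),("gfoam",(154,253),.005),("yfoam",(360,186),.005)):
    print(n,toplane(T,p,z).round(4))
im=T["frame"][150:280,195:335];a=cv2.resize(im,None,fx=5.5,fy=4.5,interpolation=cv2.INTER_CUBIC)
cv2.imwrite("pics/crop1.png",cv2.resize(im[:60],None,fx=5.5,fy=5.5,interpolation=cv2.INTER_CUBIC))
E
```

```text
red top [221.3 239.2] 117.0 [12.  12.7] 45.0
red side [293.9 243.1] 180.0 [12. 18.] 0.0
green top [136.7 229.5] 3089.0 [91.3 35.7] 54.8
   tray rim [487.3 295.3] [213.1  81. ] 35.1
green side [236.8 328. ] 4672.0 [ 42.4 118.1] 79.8
   tray rim [485.4 299.8] [221.6  83.1] 36.1
yellow top [386.7 200.5] 3015.5 [93.9 33.6] 27.1
   tray rim [ 538.1 -278.2] [212.4  79.4] 60.5
yellow side [318.1 133.6] 1603.0 [24.6 76.9] 63.4
   tray rim [ 531.4 -274.8] [272.   87.3] 61.1
orange top [265.1 182.9] 108.0 [12.7 11.3] 45.0
valve [[0.579  0.1018]]
plug [[ 0.5793 -0.0031]]
white [[ 0.5602 -0.1024]]
filter [[0.4632 0.005 ]]
red [[0.4573 0.0973]]
blue [[ 0.4412 -0.1066]]
jar [[0.6938 0.0562]]
gfoam [[0.4323 0.257 ]]
yfoam [[ 0.5748 -0.2231]]
```

View pics/wrist0.png

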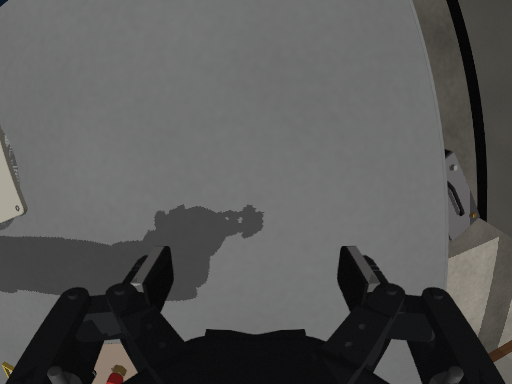

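```bash
cat >> h.py <<'E'
from scipy.spatial.transform import Rotation as Ro
def go(s,x,y,zg,yawdeg=None):
    """shift+turn in tool axes to bring the grasp point to x,y,zg, tool down, tool y at yawdeg (mod 180, nearest q6 centre)"""
    R=np.array(s["eef_rot"]);p=np.array(s["position"])
    q0=np.arctan2(y,x)
    if yawdeg is None: yawdeg=np.degrees(np.arctan2(R[1,1],R[0,1])); opts=[yawdeg]
    else: opts=[yawdeg,yawdeg+180]
    out=[]
    for a in opts:
        a=np.radians(a);ty=np.array([np.cos(a),np.sin(a),0]);tz=np.array([0,0,-1.]);Rt=np.c_[np.cross(ty,tz),ty,tz]
        rv=Ro.from_matrix(R.T@Rt).as_rotvec();q6=(q0+np.pi/2-a+np.pi)%(2*np.pi)-np.pi
        out.append((abs(rv[2]),R.T@(np.array([x,y,zg+.155])-p),rv,q6))
    for o in sorted(out,key=lambda o:o[0]): print("shift",o[1].round(4),"turn",o[2].round(3),"q6~",round(o[3],2))
def st(s):
    print("t",round(s["time"],2),"q",np.round(s["qpos"],2),"grasp",np.round(np.array(s["position"])+np.array(s["eef_rot"])[:,2]*.155,4),"yaw",np.degrees(np.arctan2(s["eef_rot"][1][1],s["eef_rot"][0][1])).round(1),"w",round(float(s["grip_width"]),3),"F",np.round(s["ft_force"],1))
E
python3 - <<'E'
from h import *;from rig import env
T,S=[dict(np.load(f"{n}0.npz")) for n in("top","side")]
for n,a,b in(("red",(221.3,239.2),(293.9,243.1)),):
    print(n,tri([T,S],[a,b]).round(4),toplane(T,a,.042),toplane(S,b,.038))
s=env.sense();st(s);go(s,.457,.097,.14,12)
E
```

```text
red [0.4584 0.0992 0.0371] [[0.45911739 0.09905185]] [[0.45730527 0.09961775]]
t 0.15 q [1.3  0.24 0.   1.34 0.   1.57] grasp [0.1351 0.4809 0.249 ] yaw 74.3 w 1.0 F [ 0.8 -0.3  0.4]
shift [-0.4137 -0.2827  0.1095] turn [-1.000e-03  1.000e-03  1.088e+00] q6~ 1.57
shift [-0.4137 -0.2827  0.1095] turn [-1.000e-03 -2.000e-03 -2.054e+00] q6~ -1.57
```

Emit:
drive_tool(commands=[[0.06, -0.415, -0.28, 0.06, 0, 0, 1.088], [0.06, -0.415, -0.28, 0.06, 0, 0, 1.088], [0.06, -0.415, -0.28, 0.06, 0, 0, 1.088], [0.06, -0.415, -0.28, 0.06, 0, 0, 1.088], [0.06, -0.415, -0.28, 0.06, 0, 0, 1.088], [0.06, -0.415, -0.28, 0.06, 0, 0, 1.088], [0.06, -0.415, -0.28, 0.11, 0, 0, 1.088], [0.06, -0.415, -0.28, 0.11, 0, 0, 1.088], [0.06, -0.415, -0.28, 0.11, 0, 0, 1.088], [0.06, -0.415, -0.28, 0.11, 0, 0, 1.088], [0.06, -0.415, -0.28, 0.11, 0, 0, 1.088], [0.06, -0.415, -0.28, 0.11, 0, 0, 1.088]], squeeze=40)

```text
time: 1.65
position: [0.4585, 0.1005, 0.2954]
eef_rot: [[-0.21, 0.978, 0.001], [0.978, 0.21, -0.001], [-0.001, 0.001, -1.0]]
ft_force: [0.4, -0.0, 0.4]
grip_width: 0.697
```

```bash
python3 - <<'E'
from h import *;from rig import env,snapshot
d=snapshot("wrist");np.savez("w1.npz",**d);cv2.imwrite("pics/w1.png",d["frame"])
s=env.sense();st(s);go(s,.4585,.099,.038);go(s,.4585,.099,.036,12)
E
```

```text
t 1.7 q [ 0.22  0.26 -0.27  1.04 -0.    1.58] grasp [0.4587 0.1003 0.1404] yaw 12.1 w 0.702 F [-0.6  0.1 -0.2]
shift [-0.0013 -0.0004  0.1024] turn [ 0.001  0.001 -0.   ] q6~ 1.57
shift [-0.0013 -0.0004  0.1044] turn [0.001 0.001 0.002] q6~ 1.57
shift [-0.0013 -0.0004  0.1044] turn [-2.00e-03  1.00e-03 -3.14e+00] q6~ -1.57
```

View pics/w1.png

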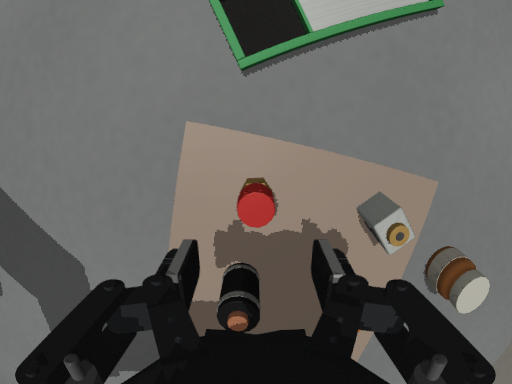

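```bash
python3 - <<'E'
from h import *
d=dict(np.load("w1.npz"))
print("red",toplane(d,(256,209),.052,True),"stub",toplane(d,(399,235),.058,True),"filter stub",toplane(d,(237,321),.074,True))
# valve top-face
print(toplane(d,[(367,224),(388,252),(413,243),(390,205)],.05,True).round(4))
E
```

```text
red [[0.45987277 0.09882918]] stub [[0.58097185 0.10239871]] filter stub [[0.46366965 0.00597535]]
[[0.5521 0.1038]
 [0.582  0.0822]
 [0.6043 0.0946]
 [0.5671 0.1238]]
```

Emit:
drive_tool(commands=[[0.06, -0.001, 0, 0.05, 0, 0, 0], [0.06, -0.001, 0, 0.08, 0, 0, 0], [0.06, -0.001, 0, 0.1, 0, 0, 0], [0.06, -0.001, 0, 0.103, 0, 0, 0], [0.06, -0.001, 0, 0.103, 0, 0, 0], [0.0, -0.001, 0, 0.103, 0, 0, 0], [0.0, -0.001, 0, 0.103, 0, 0, 0], [0.0, -0.001, 0, 0.103, 0, 0, 0], [0.0, -0.001, 0, 0.103, 0, 0, 0], [0.0, -0.001, 0, 0.103, 0, 0, 0], [0.0, -0.001, 0, 0.103, 0, 0, 0]], squeeze=40)

```text
time: 3.08
position: [0.4594, 0.0995, 0.1935]
eef_rot: [[-0.21, 0.978, 0.003], [0.978, 0.21, -0.0], [-0.001, 0.003, -1.0]]
ft_force: [-1.8, 0.4, 5.9]
grip_width: 0.338
```

```bash
python3 - <<'E'
from h import *;from rig import env
s=env.sense();st(s);go(s,.4305,.2555,.135);go(s,.4305,.2555,.042)
E
```

```text
t 3.08 q [ 0.21  0.39 -0.4   0.78 -0.    1.57] grasp [0.4598 0.0994 0.0385] yaw 12.1 w 0.338 F [-1.8  0.4  5.9]
shift [ 0.1585  0.0048 -0.0966] turn [ 0.003  0.001 -0.   ] q6~ 1.9
shift [ 0.1586  0.0045 -0.0036] turn [ 0.003  0.001 -0.   ] q6~ 1.9
```

Emit:
drive_tool(commands=[[0.0, 0, 0, -0.05, 0, 0, 0], [0.0, 0, 0, -0.095, 0, 0, 0], [0.0, 0.055, 0.002, -0.095, 0, 0, 0], [0.0, 0.11, 0.004, -0.095, 0, 0, 0], [0.0, 0.15, 0.005, -0.09, 0, 0, 0], [0.0, 0.1585, 0.005, -0.08, 0, 0, 0], [0.0, 0.1585, 0.005, -0.06, 0, 0, 0], [0.0, 0.1585, 0.005, -0.035, 0, 0, 0], [0.0, 0.1585, 0.005, -0.02, 0, 0, 0], [0.0, 0.1585, 0.005, -0.02, 0, 0, 0]])

```text
time: 4.32
position: [0.4305, 0.2546, 0.2121]
eef_rot: [[-0.209, 0.978, 0.0], [0.978, 0.209, -0.002], [-0.002, -0.0, -1.0]]
ft_force: [-0.2, -0.1, -0.5]
grip_width: 0.337
```

```bash
python3 - <<'E'
from h import *;from rig import env,snapshot
s=env.sense();st(s);go(s,.4305,.2555,.0435)
a=snapshot("wrist")["frame"];b=snapshot("side")["frame"][180:370,130:400]
b=cv2.resize(b,(288,203));c=np.zeros((384,800,3),np.uint8);c[:,:512]=a;c[:203,512:]=b;cv2.imwrite("pics/w2.png",c)
E
```

```text
t 4.33 q [ 0.53  0.41 -0.3   0.86 -0.    1.89] grasp [0.4305 0.2543 0.0571] yaw 12.1 w 0.337 F [-0.2 -0.1 -0.5]
shift [0.0009 0.0002 0.0136] turn [-0.     0.002  0.   ] q6~ 1.9
```

View pics/w2.png

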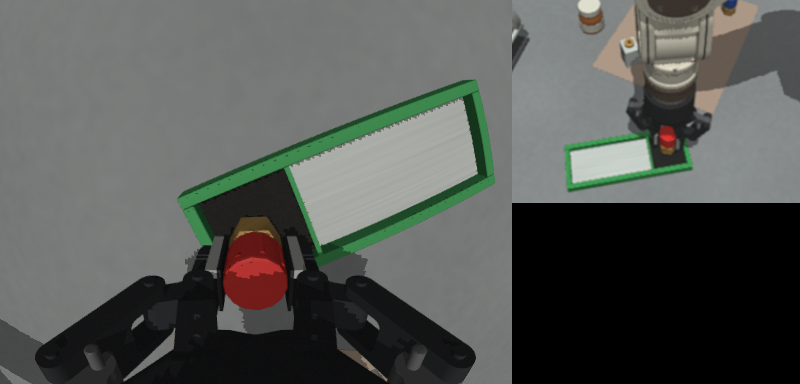

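Emit:
drive_tool(commands=[[0.0, 0.001, 0, 0.008, 0, 0, 0], [0.0, 0.001, 0, 0.0135, 0, 0, 0], [0.0, 0.001, 0, 0.0135, 0, 0, 0], [0.06, 0.001, 0, 0.0135, 0, 0, 0], [0.06, 0.001, 0, 0.0135, 0, 0, 0], [0.06, 0.001, 0, 0.0135, 0, 0, 0], [0.06, 0.001, 0, 0.0135, 0, 0, 0], [0.06, 0.001, 0, -0.04, 0, 0, 0], [0.06, 0.001, 0, -0.085, 0, 0, 0], [0.06, 0.001, 0, -0.085, 0, 0, 0]])

```text
time: 5.68
position: [0.4323, 0.2572, 0.3028]
eef_rot: [[-0.209, 0.978, 0.011], [0.978, 0.209, 0.004], [0.002, 0.012, -1.0]]
ft_force: [-0.5, -0.4, -1.0]
grip_width: 0.701
```

```bash
python3 - <<'E'
from h import *;from rig import env,snapshot
s=env.sense();st(s);go(s,.58,.1024,.15,143)
E
```

```text
t 5.67 q [ 0.54  0.31 -0.18  1.07 -0.    1.9 ] grasp [0.434  0.2579 0.1478] yaw 12.1 w 0.701 F [-0.5 -0.4 -1. ]
shift [-0.1822  0.1121 -0.0012] turn [ 0.01  -0.007  0.856] q6~ 2.39
shift [-0.1822  0.1121 -0.0012] turn [ 0.009  0.013 -2.285] q6~ -0.75
```

Emit:
drive_tool(commands=[[0.07, -0.06, 0.037, -0.005, 0, 0, -0.18], [0.07, -0.12, 0.074, -0.005, 0, 0, -0.36], [0.07, -0.182, 0.112, -0.003, 0, 0, -0.54], [0.07, -0.182, 0.112, -0.002, 0, 0, -0.72], [0.07, -0.182, 0.112, -0.002, 0, 0, -0.9], [0.07, -0.182, 0.112, -0.002, 0, 0, -1.08], [0.07, -0.182, 0.112, -0.002, 0, 0, -1.26], [0.07, -0.182, 0.112, -0.002, 0, 0, -1.44], [0.07, -0.182, 0.112, -0.002, 0, 0, -1.62], [0.07, -0.182, 0.112, -0.002, 0, 0, -1.8], [0.07, -0.182, 0.112, -0.002, 0, 0, -1.98], [0.07, -0.182, 0.112, -0.002, 0, 0, -2.16], [0.07, -0.182, 0.112, -0.002, 0, 0, -2.285], [0.07, -0.182, 0.112, -0.001, 0.009, 0.013, -2.285], [0.07, -0.182, 0.112, -0.001, 0.009, 0.013, -2.285]])

```text
time: 7.55
position: [0.5797, 0.1026, 0.3038]
eef_rot: [[-0.603, -0.798, -0.002], [-0.798, 0.603, -0.001], [0.002, 0.001, -1.0]]
ft_force: [-0.1, -0.6, 0.3]
grip_width: 0.823
```

```bash
python3 - <<'E'
from h import *;from rig import env,snapshot
d=snapshot("wrist");np.savez("w3.npz",**d);cv2.imwrite("pics/w3.png",d["frame"])
s=env.sense();st(s);go(s,.58,.1024,.035,143)
E
```

```text
t 7.6 q [ 0.18  0.47  0.08  1.18 -0.   -0.75] grasp [0.5795 0.1025 0.1491] yaw 142.9 w 0.819 F [ 0.9 -0.  -0.8]
shift [-1.000e-04 -4.000e-04  1.141e-01] turn [ 0.001 -0.001 -0.001] q6~ -0.75
shift [-1.000e-04 -4.000e-04  1.141e-01] turn [-2.00e-03 -2.00e-03  3.14e+00] q6~ 2.39
```

View pics/w3.png

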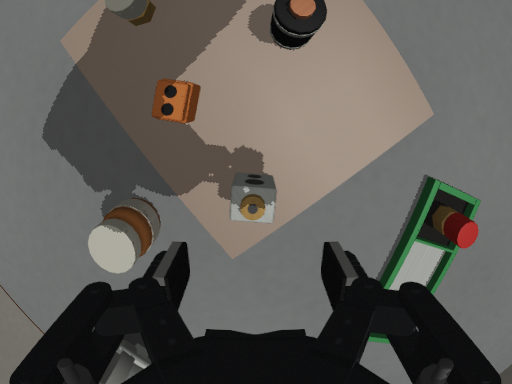

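Emit:
drive_tool(commands=[[0.07, 0, 0, 0.05, 0, 0, 0], [0.07, 0, 0, 0.085, 0, 0, 0], [0.07, 0, 0, 0.11, 0, 0, 0], [0.07, 0, 0, 0.114, 0, 0, 0], [0.07, 0, 0, 0.114, 0, 0, 0], [0.0, 0, 0, 0.114, 0, 0, 0], [0.0, 0, 0, 0.114, 0, 0, 0], [0.0, 0, 0, 0.114, 0, 0, 0], [0.0, 0, 0, 0.114, 0, 0, 0], [0.0, 0, 0, 0.114, 0, 0, 0], [0.0, 0, 0, 0.09, 0, 0, 0], [0.0, 0, 0, 0.04, 0, 0, 0], [0.0, 0, 0, 0.015, 0, 0, 0], [0.0, 0, 0, 0.015, 0, 0, 0]], squeeze=50)

```text
time: 9.35
position: [0.5805, 0.1027, 0.2913]
eef_rot: [[-0.603, -0.798, 0.003], [-0.798, 0.603, 0.0], [-0.002, -0.002, -1.0]]
ft_force: [-0.5, 0.5, -0.7]
grip_width: 0.419
```

```bash
python3 - <<'E'
from h import *;from rig import env,snapshot
s=env.sense();st(s)
c,sn=np.cos(np.radians(215.1)),np.sin(np.radians(215.1))
for tx in(-.065,-.005): print(tx,.4873+c*tx,.2953+sn*tx)
tx=-.065
go(s,.4873+c*tx,.2953+sn*tx,.135,125.1);go(s,.4873+c*tx,.2953+sn*tx,.041,125.1)
E
```

```text
t 9.35 q [ 0.18  0.48  0.06  1.14 -0.   -0.75] grasp [0.581  0.1028 0.1363] yaw 142.9 w 0.419 F [-0.5  0.5 -0.7]
-0.065 0.5404797316326265 0.33267534138281313
-0.005 0.4913907485871251 0.2981750262602164
shift [-0.1593  0.1706  0.0013] turn [-0.002  0.003  0.311] q6~ -0.06
shift [-0.1593  0.1706  0.0013] turn [-0.004 -0.003 -2.831] q6~ 3.08
shift [-0.1591  0.1708  0.0953] turn [-0.002  0.003  0.311] q6~ -0.06
shift [-0.1591  0.1708  0.0953] turn [-0.004 -0.003 -2.831] q6~ 3.08
```

Emit:
drive_tool(commands=[[0.0, -0.04, 0.043, 0, 0, 0, 0.08], [0.0, -0.08, 0.085, 0, 0, 0, 0.16], [0.0, -0.12, 0.128, 0, 0, 0, 0.24], [0.0, -0.155, 0.166, 0.002, 0, 0, 0.311], [0.0, -0.159, 0.171, 0.02, 0, 0, 0.311], [0.0, -0.159, 0.171, 0.05, -0.002, 0.003, 0.311], [0.0, -0.159, 0.171, 0.072, -0.002, 0.003, 0.311], [0.0, -0.159, 0.171, 0.075, -0.002, 0.003, 0.311], [0.0, -0.159, 0.171, 0.075, -0.002, 0.003, 0.311]])

```text
time: 10.48
position: [0.5401, 0.3319, 0.2154]
eef_rot: [[-0.819, -0.574, -0.002], [-0.574, 0.819, -0.001], [0.002, -0.0, -1.0]]
ft_force: [0.4, -0.3, -0.7]
grip_width: 0.421
```

```bash
python3 - <<'E'
from h import *;from rig import env,snapshot
s=env.sense();st(s)
go(s,.5405,.3327,.041,125.1)
a=snapshot("wrist")["frame"];b=snapshot("side")["frame"][180:370,130:400]
b=cv2.resize(b,(288,203));c=np.zeros((384,800,3),np.uint8);c[:,:512]=a;c[:203,512:]=b;cv2.imwrite("pics/w4.png",c)
E
```

```text
t 10.47 q [ 0.55  0.64  0.11  1.04 -0.   -0.06] grasp [0.5399 0.3317 0.0604] yaw 125.1 w 0.421 F [ 0.4 -0.3 -0.7]
shift [-0.0008  0.0004  0.0194] turn [-0.    -0.002 -0.001] q6~ -0.06
shift [-0.0008  0.0004  0.0194] turn [-0.004  0.     3.141] q6~ 3.08
```

View pics/w4.png

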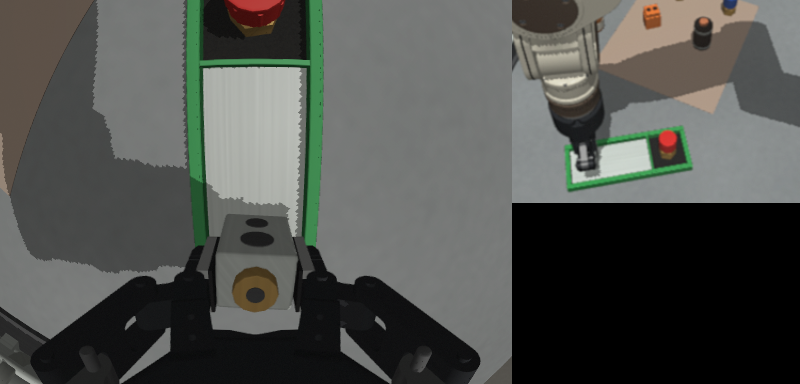

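Emit:
drive_tool(commands=[[0.0, -0.001, 0, 0.01, 0, 0, 0], [0.0, -0.001, 0, 0.0185, 0, 0, 0], [0.0, -0.001, 0, 0.0185, 0, 0, 0], [0.06, -0.001, 0, 0.0185, 0, 0, 0], [0.06, -0.001, 0, 0.0185, 0, 0, 0], [0.06, -0.001, 0, 0.0185, 0, 0, 0], [0.06, -0.001, 0, 0.0185, 0, 0, 0], [0.06, -0.001, 0, -0.04, 0, 0, 0], [0.06, -0.001, 0, -0.085, 0, 0, 0], [0.06, -0.001, 0, -0.085, 0, 0, 0]])

```text
time: 11.82
position: [0.5428, 0.3339, 0.3076]
eef_rot: [[-0.818, -0.575, 0.01], [-0.574, 0.819, 0.006], [-0.011, -0.001, -1.0]]
ft_force: [0.3, 0.2, -0.0]
grip_width: 0.7
```

```bash
python3 - <<'E'
from h import *;from rig import env,snapshot
d=dict(np.load("w3.npz"));p=toplane(d,[(170.5,91.5),(167,109.5)],.048,True);v=p[1]-p[0]
a=np.degrees(np.arctan2(v[1],v[0]));print(p.round(4),np.linalg.norm(v),a,p.mean(0))
T=dict(np.load("top0.npz"));print(toplane(T,(265.1,182.9),.042))
print(toplane(d,[(156,80),(192,80),(189,122),(152,119)],.042,True).round(4))
s=env.sense();st(s);go(s,.579,-.002,.14,145)
E
```

```text
[[ 0.577  -0.0079]
 [ 0.5879  0.0012]] 0.014199306129750703 39.9949077445265 [ 0.58245114 -0.00333369]
[[ 0.58227782 -0.00125157]]
[[ 0.5815 -0.0246]
 [ 0.5593 -0.0051]
 [ 0.5817  0.0194]
 [ 0.6039 -0.0022]]
t 11.82 q [ 0.55  0.56  0.23  1.23 -0.   -0.06] grasp [0.5444 0.3348 0.1526] yaw 125.1 w 0.7 F [ 0.3  0.2 -0. ]
shift [ 0.1635 -0.2957  0.011 ] turn [-0.003  0.011 -0.348] q6~ -0.96
shift [ 0.1635 -0.2957  0.011 ] turn [0.016 0.004 2.794] q6~ 2.18
```

Emit:
drive_tool(commands=[[0.06, 0.03, -0.054, 0, 0, 0, -0.04], [0.06, 0.06, -0.108, 0, 0, 0, -0.08], [0.06, 0.09, -0.162, 0, 0, 0, -0.138], [0.06, 0.12, -0.216, 0.005, 0, 0, -0.138], [0.06, 0.15, -0.27, 0.011, 0, 0, -0.138], [0.06, 0.161, -0.297, 0.011, 0, 0.01, -0.138], [0.06, 0.161, -0.297, 0.011, -0.003, 0.011, -0.138], [0.06, 0.161, -0.297, 0.011, -0.003, 0.011, -0.138]])

```text
time: 12.82
position: [0.5815, -0.0012, 0.2943]
eef_rot: [[-0.732, -0.682, -0.002], [-0.682, 0.732, 0.002], [0.0, 0.003, -1.0]]
ft_force: [-0.3, 0.0, 1.1]
grip_width: 0.7
```

```bash
python3 - <<'E'
from h import *;from rig import env,snapshot
d=snapshot("wrist");np.savez("w5.npz",**d);cv2.imwrite("pics/w5.png",d["frame"])
s=env.sense();st(s)
for k in blobs(d["frame"],"orange",200):
    r=cv2.minAreaRect(k);print(np.round(r[0]),np.round(r[1]),r[2])
E
```

```text
t 12.88 q [-0.    0.47  0.04  1.14  0.   -0.75] grasp [ 5.813e-01 -4.000e-04  1.395e-01] yaw 133.0 w 0.705 F [ 0.4  0.2 -0.9]
```

View pics/w5.png

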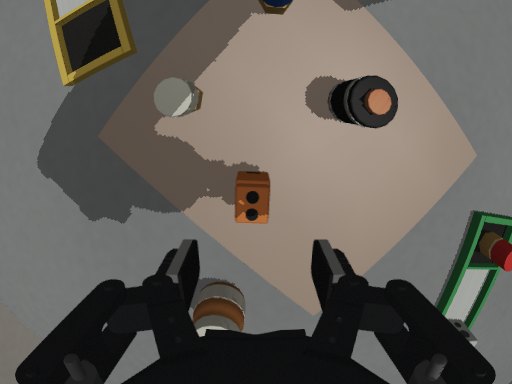

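Emit:
drive_tool(commands=[[0.06, 0, -0.001, 0.05, 0, 0, 0], [0.06, 0, -0.001, 0.085, 0, 0, 0], [0.06, 0, -0.001, 0.105, 0, 0, 0], [0.06, 0, -0.001, 0.109, 0, 0, 0], [0.06, 0, -0.001, 0.109, 0, 0, 0], [0.0, 0, -0.001, 0.109, 0, 0, 0], [0.0, 0, -0.001, 0.109, 0, 0, 0], [0.0, 0, -0.001, 0.109, 0, 0, 0], [0.0, 0, -0.001, 0.109, 0, 0, 0], [0.0, 0, -0.001, 0.109, 0, 0, 0], [0.0, 0, -0.001, 0.109, 0, 0, 0]], squeeze=30)

```text
time: 14.25
position: [0.5827, -0.0012, 0.1869]
eef_rot: [[-0.731, -0.682, 0.001], [-0.682, 0.731, 0.002], [-0.002, 0.001, -1.0]]
ft_force: [-0.2, -1.1, 5.9]
grip_width: 0.318
```

```bash
python3 - <<'E'
from h import *;from rig import env,snapshot
s=env.sense();st(s)
go(s,.4925,.299,.13,125.1);go(s,.4925,.299,.0345,125.1)
E
```

```text
t 14.25 q [-0.    0.58 -0.09  0.9   0.   -0.75] grasp [ 0.5829 -0.0009  0.0319] yaw 133.0 w 0.318 F [-0.2 -1.1  5.9]
shift [-0.1392  0.2811 -0.0977] turn [0.001 0.002 0.139] q6~ -0.07
shift [-0.1392  0.2811 -0.0977] turn [-3.000e-03  1.000e-03 -3.003e+00] q6~ 3.07
shift [-0.139   0.281  -0.0022] turn [0.001 0.002 0.139] q6~ -0.07
shift [-0.139   0.281  -0.0022] turn [-3.000e-03  1.000e-03 -3.003e+00] q6~ 3.07
```

Emit:
drive_tool(commands=[[0.0, 0, 0, -0.05, 0, 0, 0], [0.0, 0, 0, -0.098, 0, 0, 0], [0.0, -0.025, 0.05, -0.098, 0, 0, 0.05], [0.0, -0.05, 0.1, -0.098, 0, 0, 0.1], [0.0, -0.075, 0.15, -0.098, 0, 0, 0.139], [0.0, -0.1, 0.2, -0.098, 0, 0, 0.139], [0.0, -0.125, 0.25, -0.095, 0, 0, 0.139], [0.0, -0.139, 0.281, -0.08, 0, 0, 0.139], [0.0, -0.139, 0.281, -0.05, 0, 0, 0.139], [0.0, -0.139, 0.281, -0.025, 0.001, 0.002, 0.139], [0.0, -0.139, 0.281, -0.022, 0.001, 0.002, 0.139], [0.0, -0.139, 0.281, -0.022, 0.001, 0.002, 0.139]])

```text
time: 15.75
position: [0.4927, 0.2989, 0.2096]
eef_rot: [[-0.819, -0.574, 0.0], [-0.574, 0.819, -0.0], [-0.0, -0.0, -1.0]]
ft_force: [0.6, -0.5, -1.2]
grip_width: 0.319
```

```bash
python3 - <<'E'
from h import *;from rig import env,snapshot
s=env.sense();st(s)
go(s,.4925,.299,.037,125.1)
a=snapshot("wrist")["frame"];b=snapshot("side")["frame"][180:370,130:400]
b=cv2.resize(b,(288,203));c=np.zeros((384,800,3),np.uint8);c[:,:512]=a;c[:203,512:]=b;cv2.imwrite("pics/w6.png",c)
E
```

```text
t 15.75 q [ 0.55  0.54 -0.08  0.95 -0.   -0.07] grasp [0.4928 0.2989 0.0546] yaw 125.1 w 0.319 F [ 0.6 -0.5 -1.2]
shift [0.0001 0.0003 0.0176] turn [-0.     0.    -0.001] q6~ -0.07
shift [0.0001 0.0003 0.0176] turn [0.    0.    3.141] q6~ 3.07
```

View pics/w6.png

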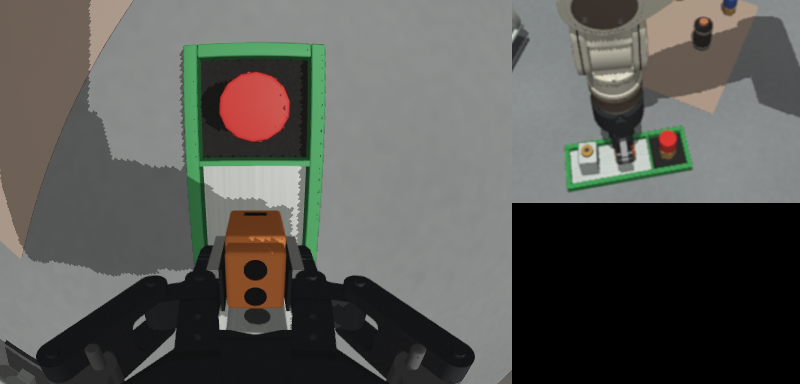

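Emit:
drive_tool(commands=[[0.0, 0, 0, 0.01, 0, 0, 0], [0.0, 0, 0, 0.0175, 0, 0, 0], [0.0, 0, 0, 0.0175, 0, 0, 0], [0.05, 0, 0, 0.0175, 0, 0, 0], [0.05, 0, 0, 0.0175, 0, 0, 0], [0.05, 0, 0, 0.0175, 0, 0, 0], [0.05, 0, 0, -0.03, 0, 0, 0], [0.06, 0, 0, -0.09, 0, 0, 0], [0.06, 0, 0, -0.11, 0, 0, 0], [0.06, 0, 0, -0.11, 0, 0, 0]])

```text
time: 17.1
position: [0.4935, 0.2993, 0.323]
eef_rot: [[-0.819, -0.574, 0.007], [-0.574, 0.819, 0.004], [-0.008, -0.001, -1.0]]
ft_force: [-0.1, -0.2, -0.6]
grip_width: 0.701
```

```bash
python3 - <<'E'
from h import *;from rig import env,snapshot
T=dict(np.load("top0.npz"));S=dict(np.load("side0.npz"))
k=blobs(T["frame"],"blue",20);k2=blobs(S["frame"],"blue",20)
for n,d,b in(("T",T,k),("S",S,k2)):
  for q in b: m=q[:,0].mean(0);print(n,m,toplane(d,m,.042))
s=env.sense();st(s)
h=cv2.cvtColor(T["frame"][235:255,305:325],cv2.COLOR_BGR2HSV)[10,10];print(h)
m=cv2.inRange(cv2.cvtColor(T["frame"],cv2.COLOR_BGR2HSV),(110,150,40),(130,255,255));m[:230]=0;m[260:]=0;m[:,:300]=0;m[:,330:]=0
p=np.argwhere(m).mean(0)[::-1];print(p,toplane(T,p,.042))
go(s,.441,-.1066,.14,-12)
E
```

```text
t 17.1 q [ 0.55  0.43  0.06  1.19 -0.   -0.07] grasp [0.4946 0.2999 0.168 ] yaw 125.0 w 0.701 F [-0.1 -0.2 -0.6]
[111 195 136]
[314.41538462 244.46153846] [[ 0.44243509 -0.10573777]]
shift [ 0.2763 -0.3021  0.0261] turn [-0.004  0.007 -0.75 ] q6~ -1.6
shift [ 0.2763 -0.3021  0.0261] turn [0.009 0.005 2.392] q6~ 1.54
```

Emit:
drive_tool(commands=[[0.06, 0.034, -0.038, 0, 0, 0, -0.1], [0.06, 0.07, -0.076, 0, 0, 0, -0.2], [0.06, 0.104, -0.114, 0, 0, 0, -0.3], [0.06, 0.138, -0.152, 0, 0, 0, -0.4], [0.06, 0.172, -0.19, 0, 0, 0, -0.5], [0.06, 0.206, -0.228, 0, 0, 0, -0.6], [0.06, 0.24, -0.266, 0.01, 0, 0, -0.75], [0.06, 0.275, -0.302, 0.026, 0, 0, -0.75], [0.06, 0.275, -0.302, 0.026, -0.004, 0.007, -0.75], [0.06, 0.275, -0.302, 0.026, -0.004, 0.007, -0.75]])

```text
time: 18.35
position: [0.4416, -0.1056, 0.294]
eef_rot: [[-0.208, -0.978, -0.003], [-0.978, 0.208, 0.001], [-0.001, 0.003, -1.0]]
ft_force: [-0.4, -0.2, 0.4]
grip_width: 0.705
```

```bash
python3 - <<'E'
from h import *;from rig import env,snapshot
d=snapshot("wrist");t=snapshot("top")["frame"][160:290,80:210];np.savez("w7.npz",**d)
s=env.sense();st(s)
c=np.zeros((384,800,3),np.uint8);c[:,:512]=d["frame"];c[:288,512:]=cv2.resize(t,(288,288),interpolation=cv2.INTER_CUBIC);cv2.imwrite("pics/w7.png",c)
for k in blobs(d["frame"],"blue",200):
    m=cv2.moments(k);m=(m["m10"]/m["m00"],m["m01"]/m["m00"]);print(np.round(m),toplane(d,m,.05,True))
go(s,.442,-.106,.037,168)
E
```

```text
t 18.45 q [-0.23  0.23 -0.3   1.03  0.   -1.6 ] grasp [ 0.4421 -0.1046  0.1398] yaw 168.1 w 0.701 F [0.3 0.6 0.5]
shift [ 0.0013 -0.0002  0.1028] turn [0.001 0.001 0.002] q6~ -1.6
shift [ 0.0013 -0.0002  0.1028] turn [-1.00e-03  1.00e-03 -3.14e+00] q6~ 1.54
```

View pics/w7.png

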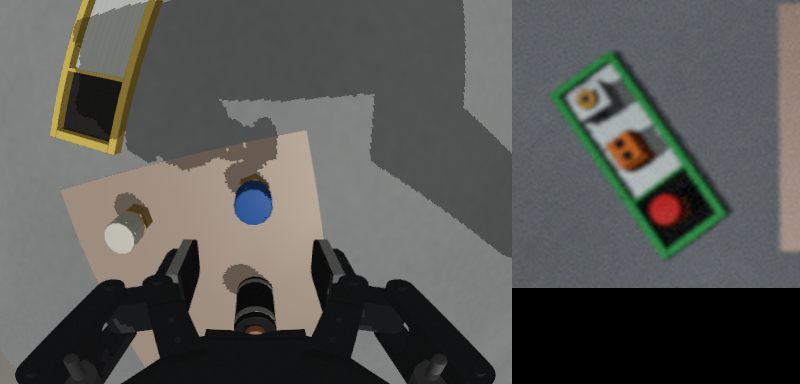

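Emit:
drive_tool(commands=[[0.06, 0.001, -0.001, 0.05, 0, 0, 0], [0.06, 0.001, -0.001, 0.08, 0, 0, 0], [0.06, 0.001, -0.001, 0.1, 0, 0, 0], [0.06, 0.001, -0.001, 0.103, 0, 0, 0], [0.06, 0.001, -0.001, 0.103, 0, 0, 0], [0.0, 0.001, -0.001, 0.103, 0, 0, 0], [0.0, 0.001, -0.001, 0.103, 0, 0, 0], [0.0, 0.001, -0.001, 0.103, 0, 0, 0], [0.0, 0.001, -0.001, 0.103, 0, 0, 0], [0.0, 0.001, -0.001, 0.103, 0, 0, 0], [0.0, 0.001, -0.001, 0.103, 0, 0, 0]], squeeze=40)

```text
time: 19.82
position: [0.4434, -0.106, 0.1928]
eef_rot: [[-0.206, -0.979, 0.002], [-0.979, 0.206, 0.001], [-0.001, -0.001, -1.0]]
ft_force: [-0.5, 0.9, 5.8]
grip_width: 0.336
```

```bash
python3 - <<'E'
from h import *;from rig import env
s=env.sense();st(s);go(s,.572,-.218,.14);go(s,.572,-.218,.06)
E
```

```text
t 19.82 q [-0.23  0.37 -0.43  0.77  0.   -1.6 ] grasp [ 0.4436 -0.1058  0.0378] yaw 168.1 w 0.336 F [-0.5  0.9  5.8]
shift [ 0.083  -0.1491 -0.1021] turn [-0.001  0.001  0.   ] q6~ -1.73
shift [ 0.0831 -0.149  -0.0221] turn [-0.001  0.001  0.   ] q6~ -1.73
```

Emit:
drive_tool(commands=[[0.0, 0, 0, -0.05, 0, 0, 0], [0.0, 0, 0, -0.1, 0, 0, 0], [0.0, 0.025, -0.045, -0.102, 0, 0, 0], [0.0, 0.05, -0.09, -0.102, 0, 0, 0], [0.0, 0.075, -0.135, -0.1, 0, 0, 0], [0.0, 0.083, -0.149, -0.08, 0, 0, 0], [0.0, 0.083, -0.149, -0.05, 0, 0, 0], [0.0, 0.083, -0.149, -0.025, 0, 0, 0], [0.0, 0.083, -0.149, -0.022, 0, 0, 0], [0.0, 0.083, -0.149, -0.022, 0, 0, 0]])

```text
time: 21.08
position: [0.5721, -0.218, 0.2153]
eef_rot: [[-0.206, -0.979, 0.002], [-0.979, 0.206, 0.001], [-0.001, -0.001, -1.0]]
ft_force: [-0.1, -0.1, -0.2]
grip_width: 0.34
```

```bash
python3 - <<'E'
from h import *;from rig import env,snapshot
s=env.sense();st(s)
go(s,.572,-.218,.043)
a=snapshot("wrist")["frame"];cv2.imwrite("pics/w8.png",a)
E
```

```text
t 21.07 q [-0.36  0.6   0.03  1.01  0.   -1.73] grasp [ 0.5724 -0.2179  0.0603] yaw 168.1 w 0.34 F [-0.1 -0.1 -0.2]
shift [0.0001 0.0002 0.0173] turn [-0.001  0.001  0.   ] q6~ -1.73
```

View pics/w8.png

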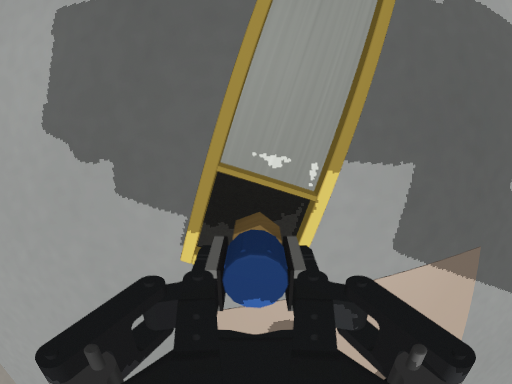

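Emit:
drive_tool(commands=[[0.0, 0, 0, 0.01, 0, 0, 0], [0.0, 0, 0, 0.0175, 0, 0, 0], [0.0, 0, 0, 0.0175, 0, 0, 0], [0.055, 0, 0, 0.0175, 0, 0, 0], [0.055, 0, 0, 0.0175, 0, 0, 0], [0.055, 0, 0, 0.0175, 0, 0, 0], [0.055, 0, 0, 0.0175, 0, 0, 0], [0.06, 0, 0, -0.04, 0, 0, 0], [0.06, 0, 0, -0.1, 0, 0, 0], [0.06, 0, 0, -0.11, 0, 0, 0], [0.06, 0, 0, -0.11, 0, 0, 0]])

```text
time: 22.5
position: [0.5722, -0.2182, 0.327]
eef_rot: [[-0.206, -0.979, 0.005], [-0.979, 0.206, -0.001], [-0.001, -0.005, -1.0]]
ft_force: [-0.1, -0.7, -0.3]
grip_width: 0.703
```

```bash
python3 - <<'E'
from h import *;from rig import env,snapshot
s=env.sense();st(s)
go(s,.464,.0055,.165)
E
```

```text
t 22.5 q [-0.36  0.5   0.18  1.25  0.   -1.73] grasp [ 0.573  -0.2182  0.172 ] yaw 168.1 w 0.703 F [-0.1 -0.7 -0.3]
shift [-0.1965  0.152   0.0063] turn [-0.005  0.001  0.   ] q6~ -1.35
```

Emit:
drive_tool(commands=[[0.07, -0.049, 0.038, 0, 0, 0, 0], [0.07, -0.098, 0.076, 0, 0, 0, 0], [0.07, -0.147, 0.114, 0, 0, 0, 0], [0.07, -0.1965, 0.152, 0.006, 0, 0, 0], [0.07, -0.1965, 0.152, 0.006, -0.005, 0, 0], [0.07, -0.1965, 0.152, 0.006, -0.005, 0, 0], [0.07, -0.1965, 0.152, 0.006, -0.005, 0, 0]])

```text
time: 23.38
position: [0.4646, 0.0044, 0.3197]
eef_rot: [[-0.208, -0.978, -0.0], [-0.978, 0.208, 0.0], [-0.0, 0.0, -1.0]]
ft_force: [-0.1, 1.1, 0.2]
grip_width: 0.819
```

```bash
python3 - <<'E'
from h import *;from rig import env,snapshot
d=snapshot("wrist");cv2.imwrite("pics/w9.png",d["frame"]);np.savez("w9.npz",**d)
s=env.sense();st(s)
go(s,.464,.0055,.045)
E
```

```text
t 23.43 q [ 0.01  0.23 -0.24  1.1   0.   -1.35] grasp [0.4646 0.0043 0.1648] yaw 168.0 w 0.823 F [ 0.8 -0.5 -0.5]
shift [-0.001   0.0009  0.1198] turn [ 0.  0. -0.] q6~ -1.35
```

View pics/w9.png

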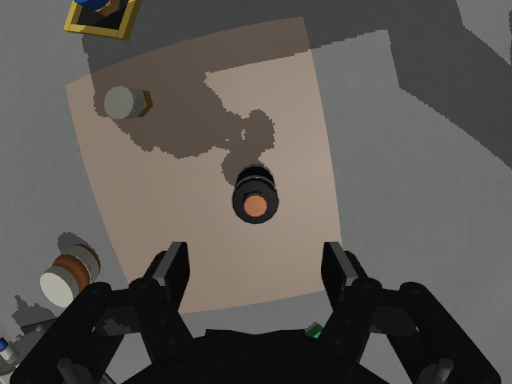

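Emit:
drive_tool(commands=[[0.07, -0.001, 0.001, 0.05, 0, 0, 0], [0.07, -0.001, 0.001, 0.09, 0, 0, 0], [0.07, -0.001, 0.001, 0.115, 0, 0, 0], [0.07, -0.001, 0.001, 0.12, 0, 0, 0], [0.07, -0.001, 0.001, 0.12, 0, 0, 0], [0.0, -0.001, 0.001, 0.12, 0, 0, 0], [0.0, -0.001, 0.001, 0.12, 0, 0, 0], [0.0, -0.001, 0.001, 0.12, 0, 0, 0], [0.0, -0.001, 0.001, 0.12, 0, 0, 0], [0.0, -0.001, 0.001, 0.12, 0, 0, 0]], squeeze=50)

```text
time: 24.68
position: [0.4645, 0.0055, 0.2012]
eef_rot: [[-0.208, -0.978, 0.003], [-0.978, 0.208, 0.0], [-0.001, -0.003, -1.0]]
ft_force: [-0.6, -0.9, 6.6]
grip_width: 0.429
```

```bash
python3 - <<'E'
from h import *;from rig import env,snapshot
s=env.sense();st(s)
a=np.radians(60.5);x,y=.538-.037*np.cos(a),-.278-.037*np.sin(a);print(x,y)
go(s,x,y,.16);go(s,x,y,.16,168-18);go(s,x,y,.07,150)
E
```

```text
t 24.68 q [ 0.01  0.37 -0.4   0.79 -0.   -1.35] grasp [0.4649 0.0055 0.0462] yaw 168.0 w 0.429 F [-0.6 -0.9  6.6]
0.5197803282761717 -0.31020316074977633
shift [ 0.2972 -0.1201 -0.1137] turn [-0.003  0.001  0.   ] q6~ -1.9
shift [ 0.2972 -0.1201 -0.1137] turn [-0.002  0.001  0.314] q6~ -1.59
shift [ 0.2972 -0.1201 -0.1137] turn [-1.000e-03 -4.000e-03 -2.828e+00] q6~ 1.56
shift [ 0.2973 -0.1199 -0.0237] turn [-0.002  0.001  0.314] q6~ -1.59
shift [ 0.2973 -0.1199 -0.0237] turn [-1.000e-03 -4.000e-03 -2.828e+00] q6~ 1.56
```

Emit:
drive_tool(commands=[[0.0, 0, 0, -0.05, 0, 0, 0], [0.0, 0, 0, -0.1, 0, 0, 0], [0.0, 0.05, -0.02, -0.113, 0, 0, 0.06], [0.0, 0.1, -0.04, -0.113, 0, 0, 0.12], [0.0, 0.15, -0.06, -0.113, 0, 0, 0.18], [0.0, 0.2, -0.08, -0.113, 0, 0, 0.24], [0.0, 0.25, -0.1, -0.113, 0, 0, 0.314], [0.0, 0.29, -0.117, -0.1, 0, 0, 0.314], [0.0, 0.297, -0.12, -0.07, 0, 0, 0.314], [0.0, 0.297, -0.12, -0.04, -0.002, 0.001, 0.314], [0.0, 0.297, -0.12, -0.024, -0.002, 0.001, 0.314], [0.0, 0.297, -0.12, -0.024, -0.002, 0.001, 0.314]])

```text
time: 26.18
position: [0.5194, -0.3093, 0.2239]
eef_rot: [[-0.5, -0.866, -0.002], [-0.866, 0.5, 0.002], [-0.0, 0.003, -1.0]]
ft_force: [0.1, 1.2, -1.1]
grip_width: 0.428
```

```bash
python3 - <<'E'
from h import *;from rig import env,snapshot
s=env.sense();st(s)
go(s,.5198,-.3102,.051)
a=snapshot("wrist")["frame"];cv2.imwrite("pics/w10.png",a)
E
```

```text
t 26.18 q [-0.54  0.58  0.02  1.02  0.   -1.58] grasp [ 0.5191 -0.3091  0.0689] yaw 150.0 w 0.428 F [ 0.1  1.2 -1.1]
shift [ 0.0006 -0.0008  0.0179] turn [ 0.003  0.    -0.   ] q6~ -1.59
```

View pics/w10.png

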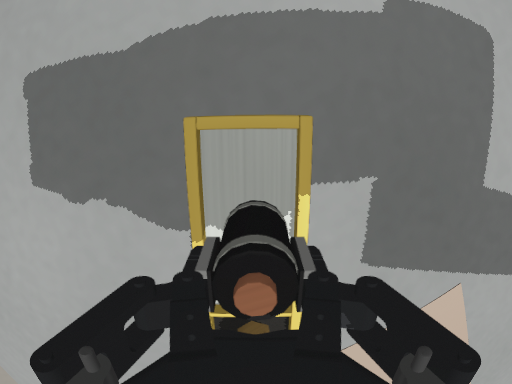

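Emit:
drive_tool(commands=[[0.0, 0.001, -0.001, 0.01, 0.003, 0, 0], [0.0, 0.001, -0.001, 0.0175, 0.003, 0, 0], [0.0, 0.001, -0.001, 0.0175, 0.003, 0, 0], [0.06, 0.001, -0.001, 0.0175, 0.003, 0, 0], [0.06, 0.001, -0.001, 0.0175, 0.003, 0, 0], [0.06, 0.001, -0.001, 0.0175, 0.003, 0, 0], [0.06, 0.001, -0.001, 0.0175, 0.003, 0, 0], [0.06, 0.001, -0.001, -0.04, 0.003, 0, 0], [0.06, 0.001, -0.001, -0.1, 0.003, 0, 0], [0.06, 0.06, -0.001, -0.15, 0, 0, 0], [0.06, 0.12, -0.001, -0.15, 0, 0, 0], [0.06, 0.15, -0.001, -0.15, 0, 0, 0], [0.06, 0.15, -0.001, -0.15, 0, 0, 0]])

```text
time: 27.85
position: [0.4441, -0.4426, 0.3755]
eef_rot: [[-0.504, -0.864, 0.0], [-0.864, 0.504, -0.001], [0.0, -0.001, -1.0]]
ft_force: [0.7, 0.0, -0.0]
grip_width: 0.705
```

```bash
python3 - <<'E'
from h import *;from rig import env,snapshot
s=env.sense();st(s)
t=snapshot("top")["frame"];w=snapshot("side")["frame"][80:370,150:400]
cv2.imwrite("pics/f.png",np.hstack([cv2.resize(t[110:290,90:450],(500,250),interpolation=cv2.INTER_CUBIC),cv2.resize(w,(215,250),interpolation=cv2.INTER_CUBIC)]))
cv2.imwrite("pics/fw.png",snapshot("wrist")["frame"])
E
```

```text
t 27.85 q [-0.78  0.51  0.32  1.38 -0.   -1.83] grasp [ 0.4441 -0.4427  0.2205] yaw 149.7 w 0.705 F [ 0.7  0.  -0. ]
```

View pics/f.png

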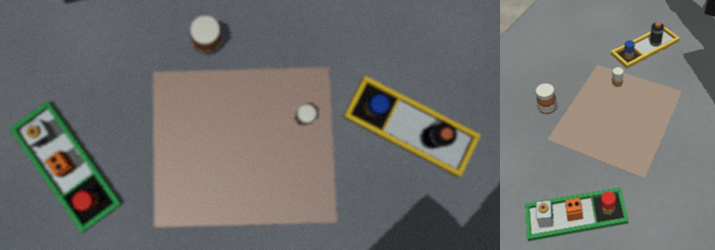

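View pics/fw.png

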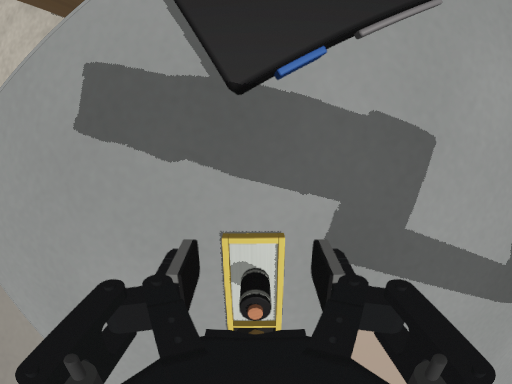

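The final pictures show all five parts upright in their pockets. The white sensor and the jar are where they started, and the arm is clear of everything.

```bash
python3 -c "
from rig import env
print(env.job_done())"
```

```text
the job is handed in; nothing more can be done
None
```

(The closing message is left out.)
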